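# Shut the boxed-in slant stop valve with the T-key

### The arm

A 6-joint arm with a two-finger parallel gripper is mounted at the origin on the work surface. World frame = base frame: x ahead of the robot, y to its left, z up, the work surface at z = 0. Lengths are in mm, angles in rad, forces in N, time in s.
With the tool pointing down it reaches from about 350 to 950 mm from the base axis. Payload 17.4 kg.
Tool frame: the origin (TCP) lies midway between the tips of the shut fingers; the grasp point (between the pads) lies 19 mm behind it; z points along the fingers, y is the line along which they close (so a half turn about z gives the same grasp; the last joint's range is limited). The gripper opens to 93 mm and grips with 3 to 60 N. Pads are 15 mm wide; open, the fingers measure 128 mm over their backs; the gripper's body (75 mm by 188 mm) begins 65 mm behind the grasp point.
Start: joints at [1.133, 0.116, 1.442, -0, 1.584, -0.038], TCP at [262.741, 621.771, 218.646] pointing down, gripper open.
Joint ranges: [-2.83, 2.83], [-0.83, 2.19], [0.07, 2.5], [-1.14, 4.28], [0.01, 3], [-2.97, 2.97]. Speed limits (rad/s): [1.89, 1.89, 2.22, 3.14, 3.14, 3.14].

### API

Orientations are given as a rotation vector (axis times angle).
In Python, from station import env gives the robot as it stands.
- The arm moves only by the shell command python3 drive.py 'ROWS' [FORCE]. ROWS is a JSON object whose key "offsets" holds a list of rows, 1 to 5 of them, each of 7 numbers: dx, dy, dz in units of 50 mm, then a rotation vector rx, ry, rz in rad, then the finger opening in mm; each row is the pose to reach, as a shift and turn from the pose commanded when the command began, along the tool's axes at that moment; what a row does not reach only later rows make up. A row lasts 1/10 s, in which the tool goes at most 50 mm and 0.15 rad, less where a joint would pass 70% of its speed; a pose out of reach is approached as far as the arm can. The fingers move at their own pace and stop on an object; FORCE is the grip in N (left out, the last holds). Time passes only in rows, so rows that do not move let the fingers close. It prints the time, the measured TCP pose, the force, the opening and the grip force at its end. Input that does not fit is refused with a message, and nothing moves.
- env.sense(): the state, without advancing time (a new reading comes with each control period).
- env.get_image(name): name is "scene" or "top" or "wrist"; returns a dict with "image" (384x512x3 uint8, red, green, blue), "fx", "fy", "cx", "cy" (pixels), "rvec" (rotation vector, rad) and "tvec" (3), from world to camera coordinates, as OpenCV has them; the wrist camera has in their place "mount" (4x4, takes a point from camera to tool coordinates, whose origin is the TCP and whose axes are the flange's). Camera axes: x right, y down, z forward; pixel columns grow to the right and rows downward; lengths in mm; the calibration is good to about 2 mm. A picture is of the moment at which its call begins: read the wrist's pose just before it. There is no depth.
- env.job_done(): hands the job in; it is judged then, once.
The state is a dict: "clock": time; "joint_pos": joint angles; "qvel": joint speeds; "joint_torque": joint torques, N m; "tool_pos": TCP position; "tcp_rot": TCP orientation; "force": force on the tool from outside, world axes, zero at the start; "ft_torque": the same for the moment, N m; "grip_width": finger opening in mm; "finger_force": force on a finger pad.
Only numpy, scipy, OpenCV 4.12 (cv2) and the standard library are available. Lean on these libraries where they do the work, as an engineer would, in place of code of your own. Each camera call takes 0.05 s, during which the arm holds its last target. There are 200 camera calls.

### The job

Take the red-headed T-key out of its stand, lower it down the sloping guard tube of the pipe rig until its socket has dropped right over the square at the bottom, and with it turn the square clockwise (looking down the tube) until the stop valve is fully shut against its stop. Then draw the key out and set it back upright in its stand, letting go only once it stands on the bottom. Do not disturb the other things on the bench.

Things in the scene. Friction and masses are not known exactly. Their poses are not given: they have to be found in the camera images.
- key: steel T-key with a red head, 0.24 to 0.36 kg, upright in its stand. Origin: centre of its lower end, z up the shank. A socket 23 mm square outside, its 16 mm square recess 17 mm deep opening downwards with sides parallel to x and y; above it a 12 mm round shank; at the top the head and T-bar, see key_head.
- key_head (a point): centre of the key's red head, 154 mm above the key's origin, same axes: a block 30 mm along x, 20 mm along y (grip across this), 26 mm high. The T-bar runs through it along x: 13 mm thick, 19 mm over its rubber sleeves, 128 mm long.
- stand: the key's stand, fixed: an upright grey tube, 52 mm outside, 44 mm inside, on a six-cornered grey base plate 140 x 120 mm, 8 mm thick. Origin on the tube's axis at bench level; the tube's bottom is at z = 8 mm, its rim at z = 98 mm.
- rig: the pipe rig, fixed: a grey base board 185 x 330 x 10 mm with a 63 mm grey main lying along y (axis at x = 90, z = 44 mm), clips, end nuts, a saddle and a round gauge (top at z = 165 mm) near its +y end. From the saddle the guard tube slopes up towards -x, 30 degrees from vertical. Origin on the bench about under the tube's mouth.
- tube_mouth (a point): centre of the open upper end of the sloping guard tube (grey, 52 mm outside, 44 mm inside, blue band below its mouth). z points up and out along the tube's axis, y is the rig's y. It lies 100 mm up the axis from square_top.
- square_top (a point): centre of the top of the valve's brass square, at the bottom of the tube on its axis; axes as tube_mouth. The square is 14 mm across flats, bevelled to 13 mm over its top 1.5 mm, and 20 mm high. When the key is right down, the key's origin lies 17 mm below this point.
- stop_valve (a joint): the valve's plug: 0 open, 1.571 shut at its hard stop, clockwise (looking down the tube) positive; found at 0.8 to 1.1. Takes 0.2 N m, stays where left. The square sits on it with play: its flats are turned clockwise from the axes of square_top by this value +-0.40 rad, so feel the key on to it; up to 0.8 rad of play is taken up before the plug follows.
- spray: clear spray bottle with a white trigger head, 80 mm across, 230 mm tall; origin at the centre of its underside; leave alone
- bottle: glass bottle with a red label and red cap, 72 mm across, 250 mm tall; origin at the centre of its underside; leave alone
- screws: open dark red carton of screws, 120 x 90 x 55 mm; origin at the centre of its underside; leave alone
- offcut: short grey tube off-cut standing on end, 52 mm across, 55 mm tall, loose and light; origin at the centre of its underside; leave alone
- drill: teal and black cordless drill standing on its battery, 205 mm tall, chuck to its -x; origin at the centre of its underside; leave alone
- mallet: mallet lying flat, grey head 110 x 62 mm at its +x end, black handle, 305 mm long; origin at the centre of its underside; leave alone

How it is judged:
By the outcome, as a careful person would: the job done as asked, in the order asked, and still so for the second after the job is handed in, with the robot touching nothing.
It also fails if it takes over 72 s, if anything falls off the work surface, if the arm or the gripper's body presses on something with over 40 N, if the wrist force passes 120 N, or if a joint passes its speed limit or range.

## Working session

There is one attempt and no reset: what is moved stays moved. The work goes in short steps, Python scripts to look and compute and a shell command to move; the robot and the scene stay as the last step left them, time stands still between calls to the robot, and variables do not carry over. Pictures are saved under pics/ and viewed, at most 10 in all, crops included, and the job is handed in when it is done.

```bash
ls; mkdir -p pics; cat > h.py <<'E'
import numpy as np, cv2, json
from scipy.spatial.transform import Rotation as R
from station import env
def cam(name):
    s=env.sense(); d=env.get_image(name)
    K=np.array([[d['fx'],0,d['cx']],[0,d['fy'],d['cy']],[0,0,1.]])
    if name=='wrist':
        T=np.eye(4);T[:3,:3]=R.from_rotvec(s['tcp_rot']).as_matrix();T[:3,3]=s['tool_pos']
        M=T@np.array(d['mount']); Rc=M[:3,:3].T; t=-Rc@M[:3,3]
    else:
        Rc=R.from_rotvec(d['rvec']).as_matrix(); t=np.array(d['tvec'],float)
    return d['image'],K,Rc,t
def ray(K,Rc,t,p):
    o=-Rc.T@t; v=Rc.T@np.linalg.solve(K,[p[0],p[1],1]); return o,v/np.linalg.norm(v)
def onz(K,Rc,t,p,z):
    o,v=ray(K,Rc,t,p); return o+v*(z-o[2])/v[2]
def proj(K,Rc,t,P):
    q=K@(Rc@np.array(P,float)+t); return q[:2]/q[2]
def tri(*rays):
    A=0;b=0
    for o,v in rays:
        M=np.eye(3)-np.outer(v,v);A=A+M;b=b+M@o
    x=np.linalg.solve(A,b); return x,[np.linalg.norm(np.cross(x-o,v)) for o,v in rays]
def save(n,im,sc=1):
    cv2.imwrite('pics/'+n,cv2.resize(im[:,:,::-1],None,fx=sc,fy=sc,interpolation=cv2.INTER_CUBIC))
E
python3 - <<'E'
from h import *
for n in ('scene','top'):
    im,K,Rc,t=cam(n); save(n+'.png',im,1.56); np.savez(n+'.npz',im=im,K=K,Rc=Rc,t=t); print(n,-Rc.T@t, K[0,0])
print(env.sense())
E
```

```text
drive.py
pics
station.py
scene [1142.02015125  138.71901387 1148.46667523] 414.15833310686304
top [ 320.67700273  -49.83325544 1651.87616452] 412.87125785106986
{'clock': 0.1, 'joint_pos': array([ 1.13320576e+00,  1.16432788e-01,  1.44222715e+00, -4.80567673e-05,
        1.58402512e+00, -3.78224581e-02]), 'qvel': array([ 5.10281689e-04,  1.16777282e-03, -9.10115612e-05, -4.19102350e-04,
       -1.62220239e-03,  8.83806961e-04]), 'joint_torque': array([ 6.68252087e-04, -7.22888803e+01, -6.23873091e+01,  7.80746411e-02,
        2.26143224e-02, -7.82406732e-05]), 'tool_pos': array([262.66254833, 621.57773888, 217.96472828]), 'tcp_rot': array([-6.23740161e-01, -3.07883533e+00,  1.68534972e-03]), 'force': array([-0.5925666 , -0.63320792,  0.23146088]), 'ft_torque': array([ 0.00165138, -0.01197623,  0.0337752 ]), 'finger_force': 0.0, 'grip_width': 93.14074747747475}
```

View pics/scene.png

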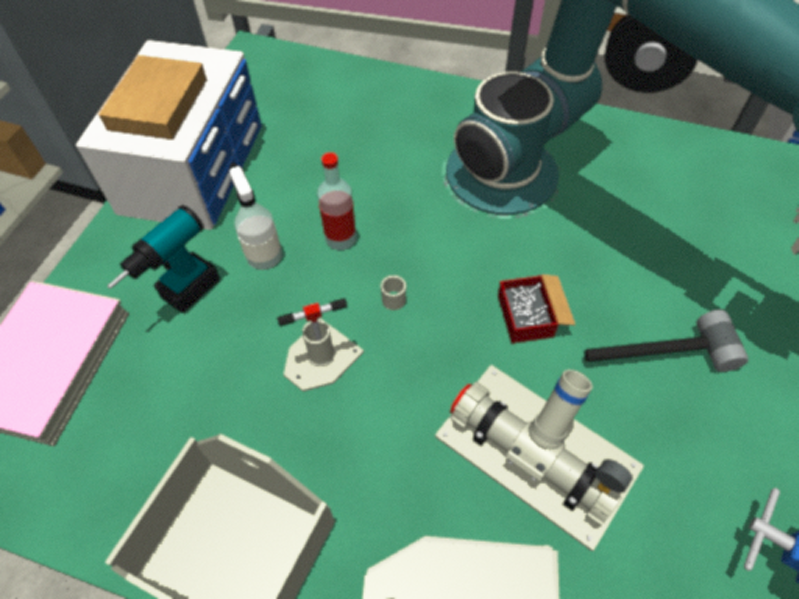

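View pics/top.png

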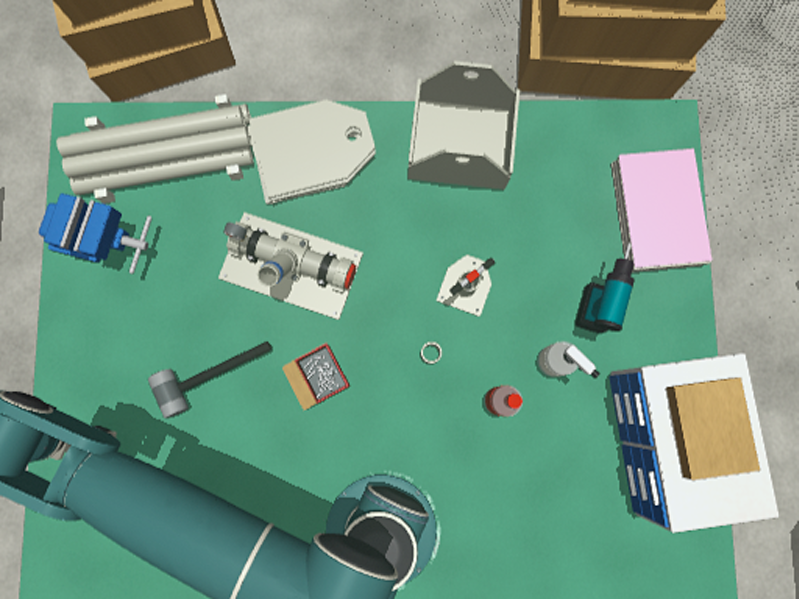

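The scene view shows the key head at (313,311), stand at (318,345) and tube mouth at (574,380). In the top view the head is at (471,277), the mouth at (272,270) and the gauge end of the rig at (236,230). Next I'll measure these.

```bash
cat > m.py <<'E'
from h import *
D={}
for n,win,bw in (('scene',(170,170,230,225),(340,225,400,275)),('top',(280,160,322,200),(160,155,195,190))):
    d=np.load(n+'.npz'); im=d['im'];C=(d['K'],d['Rc'],d['t']); hsv=cv2.cvtColor(im,cv2.COLOR_RGB2HSV)
    def cen(m,w):
        k=np.zeros_like(m);k[w[1]:w[3],w[0]:w[2]]=m[w[1]:w[3],w[0]:w[2]]
        nn,l,st,c=cv2.connectedComponentsWithStats(k.astype(np.uint8)); i=1+np.argsort(-st[1:,4]); return [(st[j,4],c[j].round(2)) for j in i[:4] if st[j,4]>3]
    red=((hsv[...,0]<8)|(hsv[...,0]>172))&(hsv[...,1]>150)&(hsv[...,2]>90)
    dark=(hsv[...,2]<60)
    blue=(hsv[...,0]>100)&(hsv[...,0]<125)&(hsv[...,1]>110)
    D[n]=(C,cen(red,win)[0][1])
    print(n,'red',cen(red,win),'dark',cen(dark,win),'blue',cen(blue,bw))
    # rig crop
    save(n+'_c.png',np.hstack([cv2.resize(im[w[1]-10:w[3]+10,w[0]-10:w[2]+10],(380,400),interpolation=cv2.INTER_CUBIC) for w in (win,bw)]))
print(tri(*[ray(*C,p) for C,p in D.values()]))
C=D['top'][0]
print('board',[onz(*C,np.array(p)/1.5625,10)[:2].round() for p in ((244,213),(363,254),(337,317),(221,277))])
print('mouth',tri(ray(*C,np.array((272,270))/1.5625),ray(*D['scene'][0],np.array((574,380))/1.5625)))
for a,b in (((281,320),(445,302)),((343,303),(492,261))):
    print('bar end',tri(ray(*D['scene'][0],np.array(a)/1.5625),ray(*C,np.array(b)/1.5625)))
E
python3 m.py
```

```text
scene red [(np.int32(86), array([199.86, 199.55]))] dark [(np.int32(41), array([182.8 , 204.66])), (np.int32(38), array([216.55, 195.08]))] blue [(np.int32(82), array([363.83, 253.77]))]
top red [(np.int32(39), array([302.51, 176.51]))] dark [(np.int32(5), array([314.8, 166.6]))] blue [(np.int32(17), array([178.35, 171.59]))]
(array([ 605.61421584, -223.05104014,  165.02007609]), [np.float64(1.1606876788327445), np.float64(1.1606876788327374)])
board [array([810., 352.]), array([697.,  42.]), array([533., 109.]), array([640., 407.])]
mouth (array([616.79777789, 240.92951769, 205.59311814]), [np.float64(3.2855241443322205), np.float64(3.285524144332233)])
bar end (array([ 585.56494474, -223.8794002 ,  113.88324698]), [np.float64(70.17686755025444), np.float64(70.17686755025441)])
bar end (array([ 613.78967492, -208.94974125,  230.68258338]), [np.float64(52.764432854525836), np.float64(52.7644328545259)])
```

```bash
cat > g.py <<'E'
import sys
from h import *
def go(P,Rt=None,tcp=True):
    s=env.sense(); R0=R.from_rotvec(s['tcp_rot']); d=R0.inv().apply(np.array(P)-s['tool_pos'])
    rv=(R0.inv()*Rt).as_rotvec() if Rt is not None else np.zeros(3)
    print('d',d.round(1),'rv',rv.round(4),'n',int(max(np.ceil(np.linalg.norm(d)/50),np.ceil(np.linalg.norm(rv)/.15))))
def tool(z,y):
    z=np.array(z,float);z/=np.linalg.norm(z);y=np.array(y,float);y-=z*(y@z);y/=np.linalg.norm(y)
    return R.from_matrix(np.c_[np.cross(y,z),y,z])
E
python3 -c "
from g import *
go([560,260,450]); print(env.get_image('wrist')['mount'])"
```

```text
d [-414.6 -217.6 -231.8] rv [0. 0. 0.] n 11
[[-6.40256626e-04 -9.61181514e-01 -2.75916086e-01  7.52780752e+01]
 [ 9.99999577e-01 -4.33228338e-04 -8.11280302e-04 -4.42587084e-01]
 [ 6.60252962e-04 -2.75916488e-01  9.61181385e-01 -1.66412486e+02]
 [ 0.00000000e+00  0.00000000e+00  0.00000000e+00  1.00000000e+00]]
```
Camera 166 behind TCP, offset +75 in tool x, tilted toward -x by 16°. Tool x = (-.92,.39): toward robot. So looks outward. Good.

The manual's scale: shifts go in units of 50 mm. Converting my numbers, -250 mm is -5, -232 mm is -4.64.

```bash
python3 drive.py '{"offsets":[[-3.8, -2, -4.64, 0, 0, 0, 93], [-3.8, -2, -4.64, 0, 0, 0, 93], [-3.8, -2, -4.64, 0, 0, 0, 93], [-5, -2.6, -4.64, 0, 0, 0, 93], [-5, -2.6, -4.64, 0, 0, 0, 93]]}' 10
python3 -c "
from g import *
go([560,260,450])"
```

```text
clock: 0.65
tool_pos: [380.9, 478.0, 386.1]
tcp_rot: [0.623, 3.079, 0.0]
force: [0.5, 0.4, 0.5]
grip_width: 93.0
finger_force: 0.0
d [-249.8 -131.2  -63.9] rv [0. 0. 0.] n 6
```

In the tool's units: -190 mm is -3.8, -100 mm is -2.

```bash
python3 drive.py '{"offsets":[[-3.8, -2, 0, 0, 0, 0, 93], [-3.8, -2, 0, 0, 0, 0, 93], [-3.8, -2, 0, 0, 0, 0, 93], [-3.8, -2, 0, 0, 0, 0, 93], [-3.8, -2, 0, 0, 0, 0, 93]]}'
python3 - <<'E'
from g import *
im,K,Rc,t=cam('wrist'); save('w1.png',im,1.5625); np.savez('w1.npz',im=im,K=K,Rc=Rc,t=t); print(env.sense()['tool_pos'],proj(K,Rc,t,[617,241,205])*1.5625)
E
```

```text
clock: 1.15
tool_pos: [518.5, 310.0, 384.4]
tcp_rot: [-0.629, -3.078, 0.001]
force: [-0.2, 0.6, 0.7]
grip_width: 92.9
finger_force: 0.0
[518.66165206 310.05388629 384.32419692] [377.01041068 416.62522184]
```

View pics/w1.png

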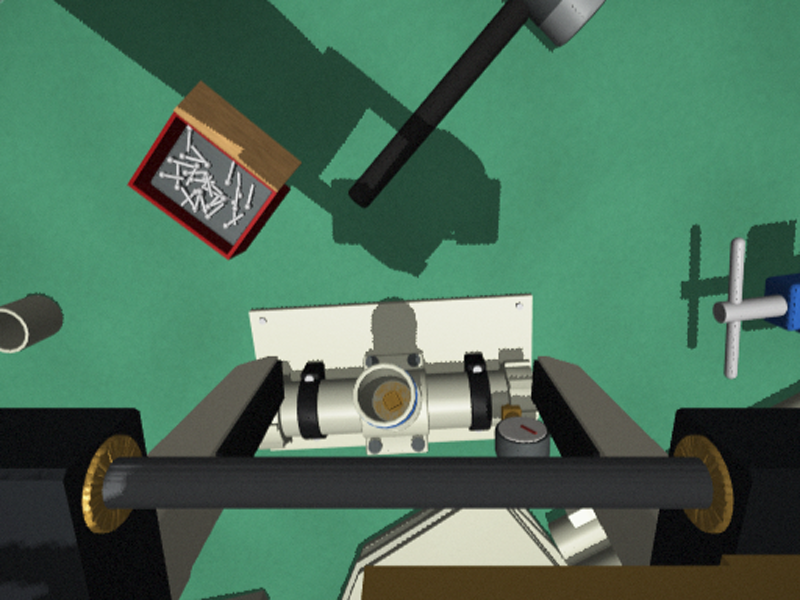

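The wrist view shows the tube mouth at (385,393) with the brass square inside at (392,400), and the rig board's near corners at (249,310) and (531,294). I'll zoom in.

```bash
python3 - <<'E'
from h import *
d=np.load('w1.npz');im=d['im']
save('w1c.png',im[222:292,212:282],8)
s=np.load('scene.npz')['im']; save('s1c.png',np.hstack([s[225:285,340:400],s[180:240,170:230]]),6.5)
E
```

```text
(no output)
```

View pics/w1c.png

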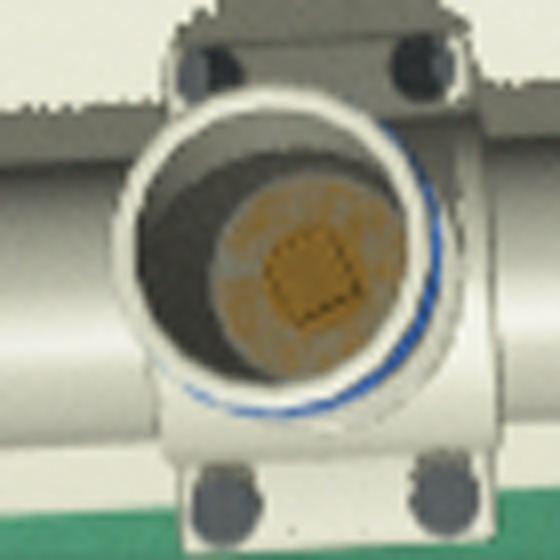

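View pics/s1c.png

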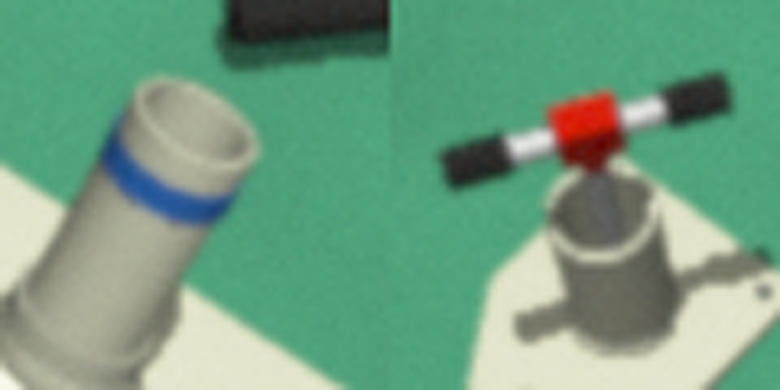

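The crop shows the mouth ellipse centred at (272,246) and the square's top at (311,274). Its flats are turned about 61° clockwise from the rig's y. In the scene crop the mouth is at (196,124) and the head's top and bar are clear.

```bash
cat > rig.py <<'E'
from h import *
L=lambda n:[np.load(n+'.npz')[k] for k in ('K','Rc','t')]
w,s=L('w1'),L('scene')
pw=np.array([212+272.5/8-.5,222+246.5/8-.5]); ps=np.array([340+196.5/6.5-.5,225+124.5/6.5-.5]); psq=np.array([212+311.5/8-.5,222+274.5/8-.5])
M,e=tri(ray(*w,pw),ray(*s,ps))
a,b=[onz(*w,np.array(p)/1.5625,10) for p in ((249,310),(531,294))]
if __name__=='__main__':
    print('mouth',M,e); print('board',a,b,np.linalg.norm(b-a))
    y=(b-a)/np.linalg.norm(b-a); x=np.cross(y,[0,0,1]); ax=-.5*x+np.array([0,0,.866]); print('y',y,'axis',ax, 'yaw',np.arctan2(-y[0],y[1]))
    c=(a+b)/2; print('mouth in rig from board edge mid',(M-c)@x,(M-c)@y)
    S=M-100*ax; print('sq pred',S,'err px',proj(*w,S)-psq, 'mouth err px',proj(*w,M)-pw,proj(*s,M)-ps)
    o,v=ray(*w,psq); k=np.linspace(300,700,4001); q=o+k[:,None]*v; r=np.linalg.norm(q-M,axis=1); i=np.argmin(abs(r-100)+1e3*(q[:,2]>M[2])); print('sq on ray',q[i],(M-q[i])/100)
E
python3 rig.py
```

```text
mouth [607.33820482 251.12014704 191.4159985 ] [np.float64(0.6696376436979967), np.float64(0.6696376436980289)]
board [526.42308105 104.85081742  10.        ] [637.20803527 413.72835885  10.        ] 328.14423913807775
y [0.33761054 0.94128589 0.        ] axis [-0.47064294  0.16880527  0.866     ] yaw -0.3443772334454811
mouth in rig from board edge mid 26.782196551761242 0.9269349423381363
sq pred [654.40249921 234.23961997 104.8159985 ] err px [0.43505483 0.19101079] mouth err px [ 0.524372   -0.04416709] [-0.22512995 -0.15629099]
sq on ray [653.89248818 233.70346484 104.66900535] [-0.46554283  0.17416682  0.86746993]
```

```bash
python3 - <<'E'
from g import *
s=[np.load('scene.npz')[k] for k in ('K','Rc','t')]
a=onz(*s,(182.8,204.66),164);b=onz(*s,(216.55,195.08),164); x=(a-b)/np.linalg.norm(a-b); print(a,b,(a+b)/2,x)
y=np.array([-x[1],x[0],0]); 
go([545,-210,370],tool([0,0,-1],y if y[1]>0 else -y))
E
```

```text
[ 635.32394285 -261.10626475  164.        ] [ 576.15748618 -183.04711236  164.        ] [ 605.74071452 -222.07668856  164.        ] [ 6.04057037e-01 -7.96941087e-01 -1.16068019e-15]
d [-228.3 -468.    14.8] rv [-9.000e-04  4.000e-04  5.189e-01] n 11
```

In the tool's units: -230 mm is -4.6, -112 mm is -2.24.

```bash
python3 drive.py '{"offsets":[[-2.24, -4.6, 0, 0, 0, 0.26, 93], [-2.24, -4.6, 0, 0, 0, 0.26, 93], [-2.24, -4.6, 0, 0, 0, 0.26, 93], [-2.24, -4.6, 0, 0, 0, 0.26, 93], [-2.24, -4.6, 0, 0, 0, 0.26, 93]]}' >/dev/null
python3 -c "
from g import *
go([545,-210,370],tool([0,0,-1],[.797,.604,0]))"
```

```text
d [-179.4 -206.    14.8] rv [ 3.000e-04 -1.000e-04  2.636e-01] n 6
```

```bash
python3 drive.py '{"offsets":[[-3.28, -3.76, 0.28, 0, 0, 0.26, 93], [-3.28, -3.76, 0.28, 0, 0, 0.26, 93], [-3.28, -3.76, 0.28, 0, 0, 0.26, 93], [-3.28, -3.76, 0.28, 0, 0, 0.26, 93], [-3.28, -3.76, 0.28, 0, 0, 0.26, 93]]}' >/dev/null
python3 - <<'E'
from g import *
go([545,-210,370],tool([0,0,-1],[.797,.604,0]))
im,K,Rc,t=cam('wrist'); save('w2.png',im,1.5625); np.savez('w2.npz',im=im,K=K,Rc=Rc,t=t)
p=proj(K,Rc,t,[605,-222,165]);print(p*1.5625)
hsv=cv2.cvtColor(im,cv2.COLOR_RGB2HSV)
red=(((hsv[...,0]<8)|(hsv[...,0]>172))&(hsv[...,1]>150)&(hsv[...,2]>90)).astype(np.uint8)
n,l,st,c=cv2.connectedComponentsWithStats(red)
for i in range(1,n):
    if st[i,4]>30: print(st[i],c[i])
E
```

```text
d [-19.3 -13.4   0.8] rv [0.0004 0.     0.0032] n 1
[439.86234589 342.90851687]
[408  30  25  42 399] [422.37844612  48.01754386]
[  0 129   4  22  57] [  1.01754386 139.19298246]
[272 214  17  22 298] [279.74832215 224.15436242]
```

View pics/w2.png

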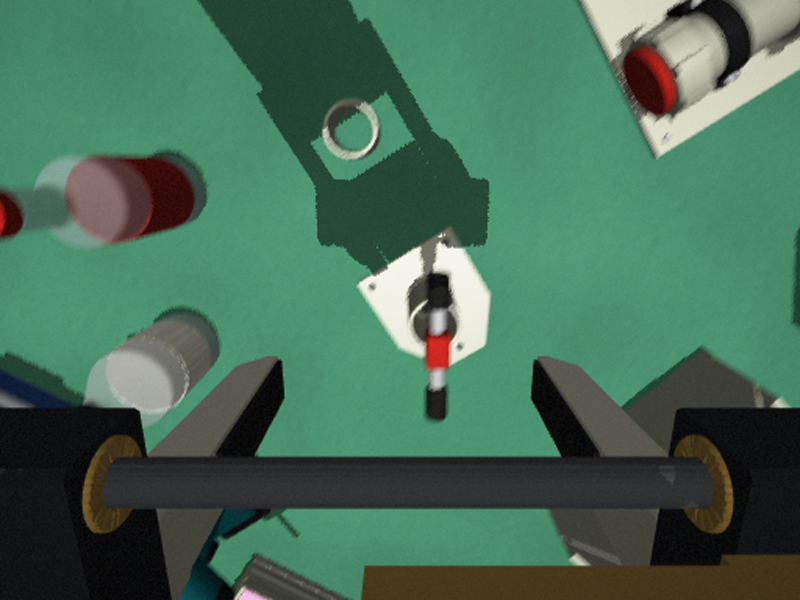

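The picture shows the key head at (437,351), bar ends at (438,275) and (435,418), and the stand rim around (430,320). A crop will give the rim more exactly.

```bash
python3 - <<'E'
from h import *
d=np.load('w2.npz');w=[d[k] for k in('K','Rc','t')]; save('w2c.png',d['im'][160:280,225:325],6)
s=[np.load('scene.npz')[k] for k in ('K','Rc','t')]
for z in (160,164,168): print(onz(*w,(280.0,224.6),z),onz(*s,(199.86,199.55),z))
a,b=[onz(*w,np.array(p)/1.5625,162) for p in((438.5,275),(435,418))];print(a,b,np.linalg.norm(b-a),(b-a)/np.linalg.norm(b-a))
print(tri(ray(*w,(280,224.6)),ray(*s,(199.86,199.55))))
E
```

```text
[ 609.29208398 -230.06898167  160.        ] [ 602.61605112 -223.73594873  160.        ]
[ 608.11769534 -228.9709725   164.        ] [ 604.79884236 -222.26921253  164.        ]
[ 606.94330669 -227.87296333  168.        ] [ 606.9816336  -220.80247634  168.        ]
[ 569.39068426 -178.45933504  162.        ] [ 645.47427823 -279.56755334  162.        ] 126.53689216560217 [ 0.60127598 -0.79904142  0.        ]
(array([ 606.47727613, -224.57117442,  167.41266404]), [np.float64(3.359325736784228), np.float64(3.3593257367841773)])
```

View pics/w2c.png

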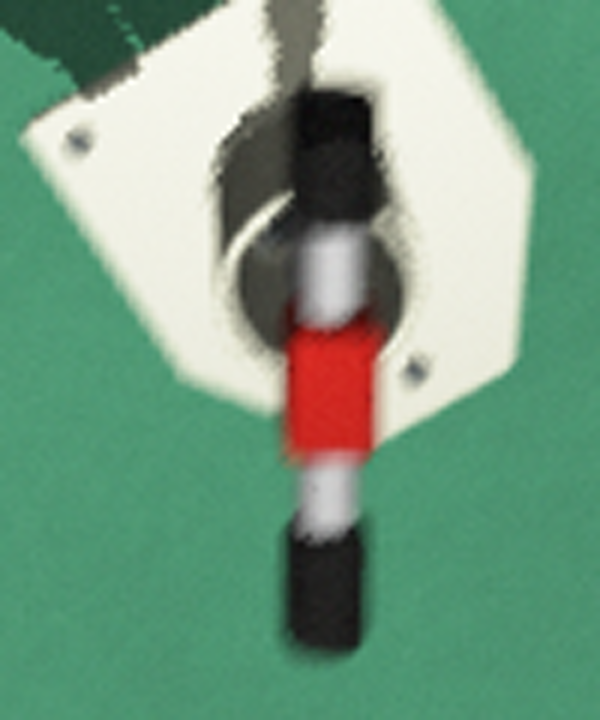

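The crop shows the red top face centred at (332,395) and the stand rim near (318,280). I'll move over the key and measure again at rest.

```bash
python3 - <<'E'
from g import *
w=[np.load('w2.npz')[k] for k in('K','Rc','t')]
print('rim',onz(*w,(277.5,206.2),98),'head',onz(*w,(279.8,225.3),175))
go([606,-224,240],tool([0,0,-1],[.799,.601,0]))
E
```

```text
rim [ 606.32646718 -226.29606262   98.        ] head [ 605.27052608 -226.83959687  175.        ]
d [-62.8  30.7 129.1] rv [-0.0023 -0.0001  0.0034] n 3
```

```bash
python3 drive.py '{"offsets":[[-1.26, 0.62, 2, 0, 0, 0, 93], [-1.26, 0.62, 2, 0, 0, 0, 93], [-1.26, 0.62, 2.6, 0, 0, 0, 93], [-1.26, 0.62, 2.6, 0, 0, 0, 93], [-1.26, 0.62, 2.6, 0, 0, 0, 93]]}'
cat > head.py <<'E'
from g import *
im,K,Rc,t=cam('wrist'); np.savez('w3.npz',im=im,K=K,Rc=Rc,t=t); s=env.sense()
hsv=cv2.cvtColor(im,cv2.COLOR_RGB2HSV)
red=(((hsv[...,0]<8)|(hsv[...,0]>172))&(hsv[...,1]>150)&(hsv[...,2]>150)).astype(np.uint8)
red[:, :130]=0; red[:,400:]=0
n,l,st,c=cv2.connectedComponentsWithStats(red); i=1+np.argmax(st[1:,4]); print(st[i],c[i])
C,S,A=cv2.minAreaRect(np.argwhere(l==i)[:,::-1].astype(np.float32)); print(C,S,A)
for z in (175,166): print(onz(K,Rc,t,C,z))
E
python3 head.py; cp pics/w2.png /dev/null; python3 -c "
from h import *
save('w3.png',np.load('w3.npz')['im'],1.5)"
```

```text
clock: 2.75
tool_pos: [606.8, -215.9, 241.7]
tcp_rot: [-1.393, -2.815, -0.0]
force: [0.0, 0.0, 0.9]
grip_width: 92.8
finger_force: 0.0Traceback (most recent call last):
  File "head.py", line 6, in <module>
    n,l,st,c=cv2.connectedComponentsWithStats(red); i=1+np.argmax(st[1:,4]); print(st[i],c[i])
                                                        ~~~~~~~~~^^^^^^^^^^
    return _wrapfunc(a, 'argmax', axis=axis, out=out, **kwds)
    return bound(*args, **kwds)
ValueError: attempt to get argmax of an empty sequence
```

View pics/w3.png

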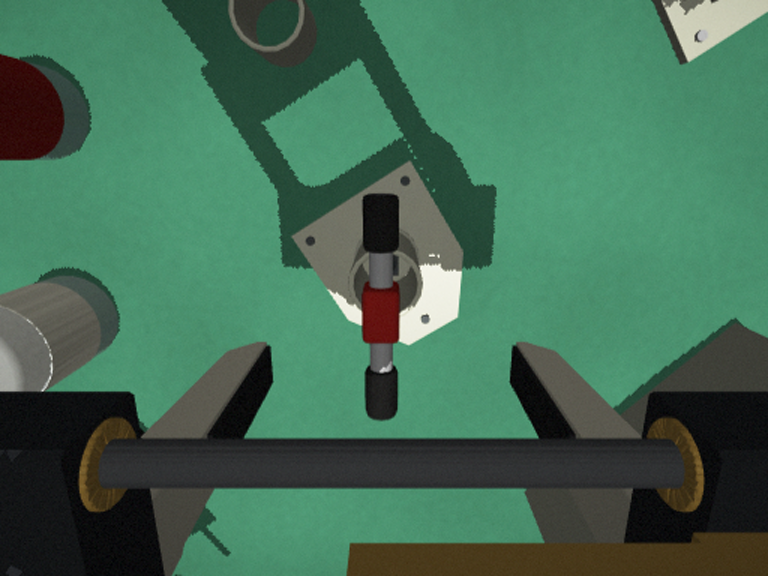

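The head, now in shadow, is at (381,314) between the open fingers, with the stand rim at about (386,275).

```bash
sed -i 's/\[...,2\]>150/[...,2]>60/' head.py; cat >> head.py <<'E'
print('rim',onz(K,Rc,t,np.array((386,276))/1.5,98),'TCP',s['tool_pos'])
for p,q in (((381,195),(382,418)),): 
    a,b=onz(K,Rc,t,np.array(p)/1.5,162),onz(K,Rc,t,np.array(q)/1.5,162); print((b-a)/np.linalg.norm(b-a),np.linalg.norm(b-a),(a+b)/2)
E
python3 head.py
```

```text
[241 186  25  41 871] [253.02870264 207.53501722]
(253.0, 206.0) (40.0, 24.0) 90.0
[ 603.83693255 -221.25101105  175.        ]
[ 605.46171852 -223.75354244  166.        ]
rim [ 606.88303327 -220.72588294   98.        ] TCP [ 607.29810806 -216.2644074   244.51392791]
[ 0.60499355 -0.79623037  0.        ] 131.97054123487771 [ 608.9862077  -226.68806478  162.        ]
```

```bash
python3 -c "
from g import *
go([606,-222.5,143],tool([0,0,-1],[.799,.601,0]))"
```

```text
d [ -3.8  -5.  101.5] rv [0.0021 0.0033 0.0066] n 3
```

In the tool's units: 101 mm is 2.02, -5 mm is -0.1.

```bash
python3 drive.py '{"offsets":[[-0.08, -0.1, 1, 0, 0, 0.007, 93], [-0.08, -0.1, 1.8, 0, 0, 0.007, 93], [-0.08, -0.1, 2.02, 0, 0, 0.007, 93], [-0.08, -0.1, 2.02, 0, 0, 0.007, 93], [-0.08, -0.1, 2.02, 0, 0, 0.007, 93]]}'; python3 -c "
from g import *
go([606,-222.5,143],tool([0,0,-1],[.799,.601,0]))"
```

```text
clock: 3.35
tool_pos: [606.4, -223.1, 143.4]
tcp_rot: [1.402, 2.807, 0.0]
force: [0.8, 0.3, 0.1]
grip_width: 93.0
finger_force: 0.0
d [0.7 0.1 0.4] rv [ 0.002   0.0032 -0.0007] n 1
```

Good. Close with a firm grip.

```bash
python3 drive.py '{"offsets":[[0, 0, 0, 0, 0, 0, 40], [0, 0, 0, 0, 0, 0, 40], [0, 0, 0, 0, 0, 0, 30], [0, 0, 0, 0, 0, 0, 18], [0, 0, 0, 0, 0, 0, 15]]}' 50;python3 drive.py '{"offsets":[[0, 0, 0, 0, 0, 0, 15], [0, 0, 0, 0, 0, 0, 15], [0, 0, 0, 0, 0, 0, 15], [0, 0, 0, 0, 0, 0, 15], [0, 0, 0, 0, 0, 0, 15]]}' 50; python3 -c "
from g import *
print(env.sense()['ft_torque'])"
```

```text
clock: 3.85
tool_pos: [605.4, -223.0, 140.0]
tcp_rot: [1.404, 2.81, 0.0]
force: [-0.1, -0.8, -0.1]
grip_width: 57.7
finger_force: 0.0
clock: 4.35
tool_pos: [605.3, -223.0, 139.8]
tcp_rot: [-1.404, -2.81, 0.0]
force: [0.2, 1.0, -0.5]
grip_width: 19.8
finger_force: 50.0
[-0.09392724  0.07398196 -0.05873895]
```

```bash
python3 drive.py '{"offsets":[[0, 0, -0.4, 0, 0, 0, 15], [0, 0, -1.2, 0, 0, 0, 15], [0, 0, -2.2, 0, 0, 0, 15], [0, 0, -3.2, 0, 0, 0, 15], [0, 0, -4, 0, 0, 0, 15]]}' 50; cat > tube.py <<'E'
from g import *
ysc=np.array([.338,.941,0]);xr=np.array([.941,-.338,0]);AX=-.5*xr+np.array([0,0,.866]);AX/=np.linalg.norm(AX)
M=np.array([607.0,251.0,191.4])
def pose(h,phi,off=(0,0),L=131.8):
    P=M-100*AX+(h+L)*AX+off[0]*np.cross(ysc,AX)+off[1]*ysc
    return P,tool(-AX,ysc)*R.from_rotvec([0,0,phi])
if __name__=='__main__':
    h,phi,ox,oy=map(float,sys.argv[1:5]); go(*pose(h,phi,(ox,oy)))
    s=env.sense(); print(s['clock'],s['joint_pos'].round(2),s['force'].round(1),s['ft_torque'].round(2),s['grip_width'])
    P=s['tool_pos']-M+100*AX; P0,R0=pose(0,0); print('h',round(P@AX-131.8,1),'off x,y',(P@np.cross(ysc,AX)).round(1),(P@ysc).round(1),'rot',((R0.inv()*R.from_rotvec(s['tcp_rot'])).as_rotvec()).round(3))
E
python3 tube.py 140 -.51 0 0
```

```text
clock: 4.85
tool_pos: [605.2, -222.9, 342.8]
tcp_rot: [1.404, 2.809, 0.0]
force: [-0.0, -0.0, -2.4]
grip_width: 19.8
finger_force: 50.0
d [449.6 238.8   2.2] rv [-0.0198 -0.5481 -1.066 ] n 11
4.85 [-0.39  0.04  1.32  0.    1.78 -1.04] [-0.  -0.  -2.4] [-0.02 -0.02  0.03] 19.765572198097797
h 20.1 off x,y 212.9 -446.5 rot [0.152 0.507 0.568]
```

```bash
python3 drive.py '{"offsets":[[0.9, 0.48, -0.2, 0, -0.05, -0.1, 15], [1.8, 0.96, -0.4, 0, -0.12, -0.2, 15], [2.7, 1.44, -0.4, 0, -0.18, -0.3, 15], [3.6, 1.92, -0.4, 0, -0.24, -0.4, 15], [4.5, 2.4, -0.4, 0, -0.27, -0.5, 15]]}' 50 >/dev/null; python3 tube.py 150 -.51 0 0
```

```text
d [141.7 216.  -41.3] rv [-0.0239 -0.2833 -0.5584] n 6
5.35 [ 0.1  -0.25  1.58 -0.19  1.61 -1.08] [ 1.3 -0.3 -2.9] [0.19 0.19 0.01] 19.913095813570084
h 95.0 off x,y 117.3 -227.2 rot [0.093 0.265 0.052]
```

```bash
python3 drive.py '{"offsets":[[0.4, 0.6, -0.7, 0, -0.05, -0.12, 15], [1, 1.4, -0.9, 0, -0.12, -0.24, 15], [1.6, 2.2, -0.9, 0, -0.18, -0.36, 15], [2.2, 3, -0.9, 0, -0.24, -0.48, 15], [2.6, 3.8, -0.9, -0.02, -0.28, -0.56, 15]]}' 50 >/dev/null; python3 tube.py 150 -.51 0 0;  python3 drive.py '{"offsets":[[0, 0.4, 0, 0, 0, 0, 15], [0, 0.4, 0, 0, 0, 0, 15]]}' 50 >/dev/null; python3 tube.py 150 -.51 0 0
```

```text
d [-2.8 27.7  2.7] rv [-0.0015 -0.0044  0.004 ] n 1
5.85 [ 0.63 -0.3   1.67 -0.43  1.47 -1.13] [ 1.7 -1.4 -3.2] [ 0.22  0.45 -0.01] 19.837385548503182
h 152.7 off x,y 11.2 -25.5 rot [ 0.003  0.004 -0.514]
d [-2.6  7.5  1.3] rv [-0.0017 -0.0085  0.0017] n 1
6.05 [ 0.66 -0.28  1.66 -0.44  1.47 -1.1 ] [-0.2 -1.  -2.3] [ 0.22  0.47 -0.01] 19.29550440805701
h 151.3 off x,y 1.4 -7.8 rot [ 0.004  0.008 -0.512]
```

```bash
python3 drive.py '{"offsets":[[-0.06, 0.14, 0.02, 0, -0.005, 0, 15], [-0.06, 0.14, 0.02, 0, -0.005, 0, 15], [-0.06, 0.14, 0.02, 0, -0.005, 0, 15], [-0.06, 0.14, 0.02, 0, -0.005, 0, 15]]}' 50 >/dev/null; python3 tube.py 150 -.51 0 0; python3 - <<'E'
from h import *
im,K,Rc,t=cam('wrist'); np.savez('w4.npz',im=im,K=K,Rc=Rc,t=t); save('w4.png',im,1.5)
from tube import *
s=env.sense();T=R.from_rotvec(s['tcp_rot'])
print('mouth px',proj(K,Rc,t,M)*1.5,'key tip',proj(K,Rc,t,s['tool_pos']+T.apply([0,0,131.8]))*1.5)
E
```

```text
d [1.9 4.2 1. ] rv [-0.0031 -0.0019 -0.0032] n 1
6.45 [ 0.66 -0.27  1.65 -0.44  1.47 -1.09] [ 0.7 -0.3 -2. ] [ 0.27  0.48 -0.02] 19.77339221960057
h 151.0 off x,y 3.7 -2.8 rot [ 0.004  0.001 -0.507]
mouth px [398.83593324 259.21327654] key tip [392.89438652 277.64318689]
```

View pics/w4.png

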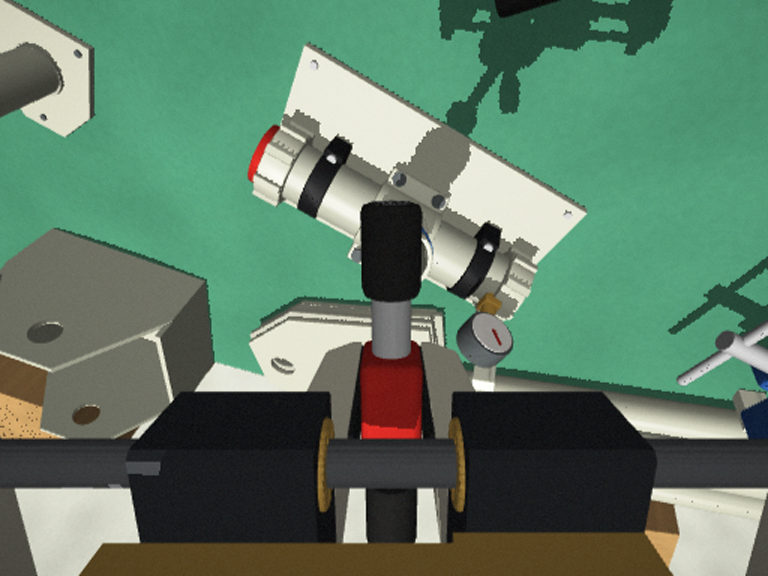

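The key is in the gripper, with the T-bar covering the mouth. The board's near corners show at (305,43) and (587,211), and the visible right edge of the tube is at (433,250). I'll use them to check the rig estimate.

```bash
python3 - <<'E'
from tube import *
L=lambda n:[np.load(n+'.npz')[k] for k in ('K','Rc','t')]
w4=L('w4');w1=L('w1')
print('w4',[onz(*w4,np.array(p)/1.5,10).round(1) for p in((305,43),(587,211))])
a,b=np.array([526.4,104.9,10]),np.array([637.2,413.7,10])
for n in('scene','top'): print(n,[(proj(*L(n),p)*1.5625).round(1) for p in(a,b,M)])
th=np.linspace(0,2*np.pi,721);X=np.cross(ysc,AX)
rim=M+26*(np.cos(th)[:,None]*X+np.sin(th)[:,None]*ysc)
q=np.array([proj(*w4,p) for p in rim])*1.5; print('rim w4 x range',q.min(0),q.max(0))
bl=rim-20*AX; q=np.array([proj(*w4,p) for p in bl])*1.5; print('20 below',q.min(0),q.max(0))
d=np.load('w4.npz')['im']; hsv=cv2.cvtColor(d,cv2.COLOR_RGB2HSV); m=(hsv[...,0]>100)&(hsv[...,0]<125)&(hsv[...,1]>110); yy,xx=np.nonzero(m); k=(xx>260)&(xx<310)&(yy>140)&(yy<190); print('blue',np.c_[xx[k],yy[k]].min(0)*1.5,np.c_[xx[k],yy[k]].max(0)*1.5)
# rightmost light edge rows
for r in (155,160,165,170,175,180): print(r*1.5, d[r,280:294].astype(int).sum(1))
E
```

```text
w4 [array([525.2, 105.1,  10. ]), array([635.7, 414.2,  10. ])]
scene [array([490.7, 365.3]), array([643. , 465.5]), array([577.3, 380.3])]
top [array([338.5, 319.4]), array([218.4, 278.2]), array([267.3, 275.6])]
rim w4 x range [364.83059389 225.17535514] [432.86597069 291.91502274]
20 below [366.25249841 221.72231549] [430.79264869 285.22754675]
blue [421.5 228. ] [429. 240.]
232.5 [ 64 181 223 186 220 369 427 438 560 547 508 471 444 442]
240.0 [ 81 493 737 705 648 253 227 584 578 562 559 554 540 529]
247.5 [ 61 205 200 320 617 737 676 493 427 618 619 613 609 606]
255.0 [ 53 209 211 284 321 605 726 667 568 704 697 687 680 675]
262.5 [ 43 226 208 214 293 715 702 640 593 702 701 454 708 703]
270.0 [ 86 231 274 657 714 673 615 601 609 620 628 631 634 647]
```

```bash
sed -i 's/\[607.0,251.0,191.4\]/[606.5,251.2,191.4]/' tube.py; python3 - <<'E'
from tube import *
w=[np.load('w4.npz')[k] for k in ('K','Rc','t')]; s=env.sense(); T=R.from_rotvec(s['tcp_rot'])
for p in ((64,0,-22+9.5),(64,0,-22-9.5),(64,9.5,-22),(64,-9.5,-22)): print(p,proj(*w,s['tool_pos']+T.apply(p))*1.5)
E
python3 tube.py 115 -.51 0 0
```

```text
(64, 0, -12.5) [394.82143652 195.94328566]
(64, 0, -31.5) [395.34839077 201.14882827]
(64, 9.5, -22) [426.32936403 198.36829931]
(64, -9.5, -22) [363.80943269 198.38734229]
d [ 2.2  4.5 35.7] rv [-0.0031 -0.0019 -0.0031] n 1
6.5 [ 0.66 -0.27  1.65 -0.44  1.47 -1.09] [-0.2  0.1 -2.5] [ 0.21  0.51 -0.04] 19.797025355638453
h 150.8 off x,y 4.1 -2.7 rot [ 0.004  0.001 -0.507]
```

In the tool's units: 36 mm is 0.72, 25 mm is 0.5.

```bash
python3 drive.py '{"offsets":[[0.04, 0.08, 0.2, 0, -0.002, 0, 15], [0.04, 0.08, 0.5, 0, -0.002, 0, 15], [0.04, 0.08, 0.72, 0, -0.002, 0, 15], [0.04, 0.08, 0.72, 0, -0.002, 0, 15], [0.04, 0.08, 0.72, 0, -0.002, 0, 15]]}' 50 >/dev/null; python3 tube.py 60 -.51 0 0
```

```text
d [-0.1  0.1 54.2] rv [-0.0033 -0.0006 -0.0022] n 2
7.0 [ 0.64 -0.25  1.69 -0.44  1.41 -1.08] [ 0.2 -0.1 -3. ] [ 0.22  0.53 -0.  ] 19.510645112800013
h 114.2 off x,y -0.1 -0.0 rot [ 0.003 -0.    -0.508]
```

```bash
for i in 1 2; do python3 drive.py '{"offsets":[[0, 0, 0.12, 0, 0, 0, 15], [0, 0, 0.24, 0, 0, 0, 15], [0, 0, 0.36, 0, 0, 0, 15], [0, 0, 0.48, 0, 0, 0, 15], [0, 0, 0.54, 0, 0, 0, 15]]}' 50 | grep force; done; python3 tube.py 5 -.51 0 0
```

```text
force: [0.0, 0.9, -2.7]
finger_force: 50.0
force: [-0.1, 0.1, -1.7]
finger_force: 50.0
d [-0.2  0.1 54.9] rv [-0.0031 -0.0005 -0.002 ] n 2
8.0 [ 0.6  -0.21  1.74 -0.44  1.31 -1.09] [-0.1  0.1 -1.7] [0.2  0.53 0.01] 19.995828176692722
h 59.9 off x,y -0.2 -0.1 rot [ 0.003 -0.    -0.508]
```

```bash
for i in 1 2; do python3 drive.py '{"offsets":[[0, 0, 0.12, 0, 0, 0, 15], [0, 0, 0.24, 0, 0, 0, 15], [0, 0, 0.36, 0, 0, 0, 15], [0, 0, 0.48, 0, 0, 0, 15], [0, 0, 0.52, 0, 0, 0, 15]]}' 50 | grep force; done; python3 tube.py 0 -.51 0 0
```

```text
force: [1.1, -0.2, -2.3]
finger_force: 50.0
force: [-1.0, -0.6, -3.4]
finger_force: 50.0
d [-0.3  0.1  7.8] rv [-0.0031 -0.0007 -0.0019] n 1
9.0 [ 0.56 -0.16  1.77 -0.43  1.23 -1.09] [-1.  -0.6 -3.4] [ 0.25  0.52 -0.01] 19.632789926479
h 7.8 off x,y -0.2 -0.2 rot [ 0.003 -0.    -0.508]
```

Now feel for the square in small steps.

```bash
for i in 1 2; do python3 drive.py '{"offsets":[[0, 0, 0.02, 0, 0, 0, 15], [0, 0, 0.05, 0, 0, 0, 15], [0, 0, 0.08, 0, 0, 0, 15], [0, 0, 0.1, 0, 0, 0, 15], [0, 0, 0.1, 0, 0, 0, 15]]}' 50 | grep force; python3 tube.py -17 -.51 0 0; done
```

```text
force: [-0.3, 0.2, -3.3]
finger_force: 50.0
d [ 0.   0.2 20.7] rv [-0.0028  0.0001 -0.0021] n 1
9.5 [ 0.56 -0.16  1.77 -0.43  1.22 -1.09] [-0.3  0.2 -3.3] [ 0.24  0.47 -0.05] 19.87986438701699
h 3.7 off x,y 0.1 -0.1 rot [ 0.003 -0.001 -0.508]
force: [0.3, 0.9, -1.7]
finger_force: 50.0
d [ 0.1  0.2 15.7] rv [-0.0028  0.0001 -0.0021] n 1
10.0 [ 0.55 -0.15  1.78 -0.43  1.21 -1.09] [ 0.3  0.9 -1.7] [ 0.17  0.59 -0.02] 19.807671109530506
h -1.3 off x,y 0.1 -0.1 rot [ 0.003 -0.001 -0.508]
```

```bash
for i in 1 2; do python3 drive.py '{"offsets":[[0, 0, 0.02, 0, 0, 0, 15], [0, 0, 0.04, 0, 0, 0, 15], [0, 0, 0.06, 0, 0, 0, 15], [0, 0, 0.08, 0, 0, 0, 15], [0, 0, 0.08, 0, 0, 0, 15]]}' 50 | grep force; python3 tube.py -17 -.51 0 0; done
```

```text
force: [-2.4, 2.1, -2.9]
finger_force: 50.0
d [-0.3 -0.2 11.5] rv [-0.0023 -0.0005 -0.002 ] n 1
10.5 [ 0.55 -0.15  1.78 -0.43  1.2  -1.09] [-2.4  2.1 -2.9] [0.87 1.1  0.15] 19.367604956656862
h -5.5 off x,y -0.3 0.0 rot [ 0.002 -0.    -0.508]
force: [-3.0, 3.1, -2.9]
finger_force: 50.0
d [-0.1  0.   7.5] rv [-0.0026 -0.0002 -0.002 ] n 1
11.0 [ 0.55 -0.15  1.78 -0.43  1.2  -1.09] [-3.   3.1 -2.9] [1.18 1.44 0.28] 20.02578464489039
h -9.5 off x,y -0.1 -0.0 rot [ 0.003 -0.    -0.508]
```

It is dropping over the square. Continue down.

The manual's scale: shifts go in units of 50 mm. Converting my numbers, 4 mm is 0.08, 3 mm is 0.06.

```bash
for i in 1 2; do python3 drive.py '{"offsets":[[0, 0, 0.02, 0, 0, 0, 15], [0, 0, 0.04, 0, 0, 0, 15], [0, 0, 0.06, 0, 0, 0, 15], [0, 0, 0.08, 0, 0, 0, 15], [0, 0, 0.08, 0, 0, 0, 15]]}' 50 | grep force; python3 tube.py -17 -.51 0 0; done; python3 -c "
from h import *
s=env.sense();print(R.from_rotvec(s['tcp_rot']).inv().apply(s['force']))"
```

```text
force: [-4.0, 3.4, -2.9]
finger_force: 50.0
d [-0.1  0.   3.6] rv [-0.0025 -0.0002 -0.0021] n 1
11.5 [ 0.55 -0.14  1.78 -0.43  1.19 -1.09] [-4.   3.4 -2.9] [1.22 1.48 0.31] 19.943792306667095
h -13.4 off x,y -0.1 -0.0 rot [ 0.003 -0.    -0.508]
force: [-3.5, 4.5, -3.4]
finger_force: 50.0
d [-0.1 -0.  -0.4] rv [-0.0024 -0.0002 -0.002 ] n 1
12.0 [ 0.54 -0.14  1.78 -0.43  1.18 -1.09] [-3.5  4.5 -3.4] [1.26 1.5  0.28] 20.092210712176275
h -17.4 off x,y -0.1 -0.0 rot [ 0.002 -0.    -0.508]
[3.62198614 5.51321005 0.50461045]
```

```bash
cat > f.py <<'E'
from tube import *
s=env.sense();print('tool f',R.from_rotvec(s['tcp_rot']).inv().apply(s['force']).round(1),'t',R.from_rotvec(s['tcp_rot']).inv().apply(s['ft_torque']).round(2)); 
P=s['tool_pos']-M+100*AX; P0,R0=pose(0,0); print('h',round(P@AX-131.8,1),'off x,y',(P@np.cross(ysc,AX)).round(1),(P@ysc).round(1),'rot',((R0.inv()*R.from_rotvec(s['tcp_rot'])).as_rotvec()).round(3),s['clock'],s['joint_pos'][5].round(2))
E
for i in 1 2; do python3 drive.py '{"offsets":[[0.006, 0.01, 0.01, 0, 0, 0, 15], [0.006, 0.01, 0.02, 0, 0, 0, 15], [0.006, 0.01, 0.03, 0, 0, 0, 15], [0.006, 0.01, 0.03, 0, 0, 0, 15]]}' 50 | grep aaa; python3 f.py; done
```

```text
tool f [ 5.1  3.  -5.7] t [-1.19  1.44  0.04]
h -18.3 off x,y -0.1 0.3 rot [ 0.002 -0.001 -0.508] 12.4 -1.09
tool f [  4.5   0.9 -17.6] t [-0.69  1.64  0.04]
h -18.5 off x,y 0.4 0.8 rot [ 0.002 -0.003 -0.507] 12.8 -1.09
```

In the tool's units: -1 mm is -0.02, 0.5 mm is 0.01.

```bash
python3 drive.py '{"offsets":[[0.01, 0, -0.016, 0, 0, 0.05, 15], [0.014, 0, -0.02, 0, 0, 0.1, 15], [0.014, 0, -0.02, 0, 0, 0.15, 15], [0.014, 0, -0.02, 0, 0, 0.2, 15], [0.014, 0, -0.02, 0, 0, 0.25, 15]]}' 60 | grep aaa; python3 f.py
python3 drive.py '{"offsets":[[0, 0, 0, 0, 0, 0.05, 15], [0, 0, 0, 0, 0, 0.1, 15], [0, 0, 0, 0, 0, 0.15, 15], [0, 0, 0, 0, 0, 0.2, 15], [0, 0, 0, 0, 0, 0.25, 15]]}' | grep aaa; python3 f.py
```

```text
tool f [ 4.8  2.1 -7.6] t [-0.7   1.21 -0.07]
h -18.4 off x,y -0.7 0.4 rot [ 0.002 -0.003 -0.255] 13.3 -0.83
tool f [ 4.6  1.  -7.2] t [-0.17  1.29 -0.14]
h -18.4 off x,y -0.7 0.4 rot [ 0.001 -0.003 -0.006] 13.8 -0.58
```

```bash
for i in 1 2; do python3 drive.py '{"offsets":[[0, 0, 0, 0, 0, 0.05, 15], [0, 0, 0, 0, 0, 0.1, 15], [0, 0, 0, 0, 0, 0.15, 15], [0, 0, 0, 0, 0, 0.2, 15], [0, 0, 0, 0, 0, 0.2, 15]]}' | grep aaa; python3 f.py;done
```

```text
tool f [ 4.5 -0.  -8. ] t [ 0.13  1.36 -0.14]
h -18.4 off x,y -0.7 0.3 rot [ 0.001 -0.003  0.194] 14.3 -0.38
tool f [ 3.3 -1.8 -7.9] t [ 0.57  1.3  -0.13]
h -18.4 off x,y -0.7 0.3 rot [ 0.001 -0.003  0.394] 14.8 -0.18
```

```bash
for i in 1 2 3; do python3 drive.py '{"offsets":[[0, 0, 0, 0, 0, 0.03, 15], [0, 0, 0, 0, 0, 0.06, 15], [0, 0, 0, 0, 0, 0.09, 15], [0, 0, 0, 0, 0, 0.12, 15], [0, 0, 0, 0, 0, 0.12, 15]]}' | grep aaa; python3 f.py;done
```

```text
tool f [ 4.1 -1.9 -8.7] t [ 0.77  1.19 -0.21]
h -18.4 off x,y -0.8 0.3 rot [ 0.001 -0.003  0.513] 15.3 -0.06
tool f [ 2.9 -2.8 -8.3] t [ 0.93  1.15 -0.31]
h -18.4 off x,y -0.8 0.2 rot [ 0.001 -0.003  0.633] 15.8 0.06
tool f [ 2.1 -2.9 -8.1] t [ 1.17  1.06 -0.52]
h -18.4 off x,y -0.8 0.2 rot [ 0.001 -0.003  0.753] 16.3 0.17
```

```bash
for i in 1 2 3; do python3 drive.py '{"offsets":[[0, 0, 0, 0, 0, 0.03, 15], [0, 0, 0, 0, 0, 0.06, 15], [0, 0, 0, 0, 0, 0.09, 15], [0, 0, 0, 0, 0, 0.12, 15], [0, 0, 0, 0, 0, 0.12, 15]]}' 60| grep grip; python3 f.py;done
```

```text
grip_width: 19.7
tool f [ 3.6 -3.4 -9.1] t [ 1.24  0.83 -0.59]
h -18.5 off x,y -0.8 0.2 rot [ 0.001 -0.003  0.873] 16.8 0.29
grip_width: 19.6
tool f [ 4.  -5.1 -6.9] t [ 1.53  0.8  -0.46]
h -18.6 off x,y -1.1 0.2 rot [ 0.001 -0.003  0.993] 17.3 0.42
grip_width: 19.5
tool f [  1.1  -4.8 -10.4] t [ 1.68  0.47 -0.5 ]
h -18.4 off x,y -0.9 0.2 rot [ 0.    -0.003  1.113] 17.8 0.54
```

```bash
python3 - <<'E'
from h import *
im,K,Rc,t=cam('wrist'); np.savez('w5.npz',im=im,K=K,Rc=Rc,t=t); save('w5.png',im,1.5)
E
```

```text
(no output)
```

View pics/w5.png

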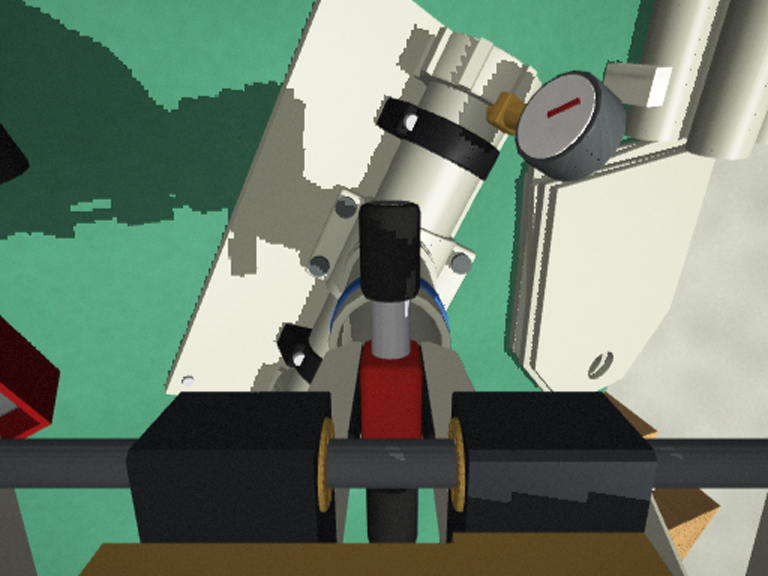

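The bar is still square with the gripper, so the key hasn't slipped in the grip. It has turned further than the play allows, so I'll back off slightly and watch the torque.

```bash
for i in 1 2 3 4 ; do python3 drive.py '{"offsets":[[0, 0, 0, 0, 0, -0.04, 15], [0, 0, 0, 0, 0, -0.08, 15], [0, 0, 0, 0, 0, -0.08, 15]]}' 60| grep aaa; python3 f.py;done
```

```text
tool f [ 2.4 -5.4 -8.5] t [ 1.46  0.84 -0.34]
h -18.6 off x,y -1.0 0.2 rot [ 1.000e-03 -3.000e-03  1.031e+00] 18.15 0.45
tool f [ 2.5 -5.2 -8.6] t [ 1.58  0.83 -0.46]
h -18.6 off x,y -1.0 0.2 rot [ 0.001 -0.003  0.95 ] 18.45 0.37
tool f [  2.8  -3.7 -10.7] t [ 1.29  0.9  -0.56]
h -18.5 off x,y -0.9 0.2 rot [ 0.001 -0.003  0.87 ] 18.75 0.29
tool f [ 2.1 -3.5 -9.1] t [ 1.35  0.9  -0.56]
h -18.4 off x,y -0.8 0.2 rot [ 0.001 -0.003  0.791] 19.05 0.21
```

```bash
for i in 1 2 3 4 ; do python3 drive.py '{"offsets":[[0, 0, 0, 0, 0, 0, 15]]}' 60| grep aaa; python3 f.py|head -1;done;  python3 drive.py '{"offsets":[[0, 0, 0, 0, 0, -0.06, 15], [0, 0, 0, 0, 0, -0.12, 15], [0, 0, 0, 0, 0, -0.12, 15]]}' 60| grep aaa; python3 f.py;  python3 drive.py '{"offsets":[[0, 0, 0, 0, 0, -0.06, 15], [0, 0, 0, 0, 0, -0.12, 15], [0, 0, 0, 0, 0, -0.12, 15]]}' 60| grep aaa; python3 f.py
```

```text
tool f [ 3.  -4.5 -9.4] t [ 1.36  0.91 -0.55]
tool f [ 3.1 -3.2 -8.7] t [ 1.33  0.89 -0.54]
tool f [ 2.6 -4.3 -9.6] t [ 1.32  0.93 -0.53]
tool f [ 3.6 -3.8 -8.9] t [ 1.36  0.91 -0.56]
tool f [ 3.  -2.5 -8.1] t [ 1.02  1.08 -0.45]
h -18.4 off x,y -0.8 0.3 rot [ 0.001 -0.003  0.67 ] 19.75 0.09
tool f [ 2.8 -2.4 -7.5] t [ 0.79  1.15 -0.02]
h -18.4 off x,y -0.7 0.3 rot [ 0.001 -0.003  0.55 ] 20.05 -0.03
```

The torque reaches 0.59 N m, well above the valve's drag. It springs back to zero at 0.55 rad, which is where the stop was predicted, so the valve is shut. I'll relieve the key and draw it out.

```bash
python3 drive.py '{"offsets":[[0, 0, 0, 0, 0, -0.04, 15], [0, 0, 0, 0, 0, -0.08, 15], [0, 0, -0.08, 0, 0, -0.08, 15], [0, 0, -0.2, 0, 0, -0.08, 15], [0, 0, -0.32, 0, 0, -0.08, 15]]}' | grep aaa; python3 f.py;  python3 drive.py '{"offsets":[[0, 0, -0.16, 0, 0, 0, 15], [0, 0, -0.36, 0, 0, 0, 15], [0, 0, -0.6, 0, 0, 0, 15], [0, 0, -0.9, 0, 0, 0, 15], [0, 0, -1.2, 0, 0, 0, 15]]}' | grep aaa; python3 f.py; python3 drive.py '{"offsets":[[0, 0, -0.4, 0, 0, 0, 15], [0, 0, -0.9, 0, 0, 0, 15], [0, 0, -1.5, 0, 0, 0, 15], [0, 0, -2, 0, 0, 0, 15], [0, 0, -2.2, 0, 0, 0, 15]]}' | grep aaa; python3 f.py
```

```text
tool f [ 1.4 -1.5  2.1] t [ 0.28  0.51 -0.05]
h -2.9 off x,y -1.3 -0.0 rot [ 0.002 -0.002  0.473] 20.55 -0.1
tool f [ 1.2 -0.4  3.2] t [ 0.25  0.48 -0.07]
h 58.3 off x,y -1.5 0.3 rot [ 0.002 -0.002  0.472] 21.05 -0.1
tool f [ 0.4 -0.3  2.2] t [0.31 0.45 0.  ]
h 170.4 off x,y -0.9 0.8 rot [-0.002 -0.003  0.473] 21.55 -0.09
```

```bash
python3 -c "
from g import *
s=env.sense();print(s['tool_pos'].round(1),s['joint_pos'].round(2))
go([606,-222.3,345],R.from_rotvec([1.404,2.81,0]))"
```

```text
[510.9 286.4 366. ] [ 0.69 -0.28  1.64 -0.45  1.5  -0.09]
d [-395.3 -299.6  149.3] rv [0.266  0.4548 0.1066] n 11
```

In the tool's units: -180 mm is -3.6, -144 mm is -2.88.

```bash
python3 drive.py '{"offsets":[[-0.72, -0.54, 0.26, 0.02, 0.04, 0.01, 15], [-1.44, -1.08, 0.54, 0.05, 0.09, 0.02, 15], [-2.16, -1.64, 0.82, 0.08, 0.13, 0.03, 15], [-2.88, -2.18, 1.08, 0.11, 0.18, 0.04, 15], [-3.6, -2.72, 1.36, 0.13, 0.22, 0.05, 15]]}' |grep aaa;python3 -c "
from g import *
s=env.sense();print(s['tool_pos'].round(1),s['joint_pos'].round(2))
go([606,-222.3,345],R.from_rotvec([1.404,2.81,0]))"
```

```text
[555.1  52.5 353.5] [ 0.12 -0.3   1.63 -0.13  1.57 -0.6 ]
d [-236.2 -141.7   48.1] rv [0.1316 0.2334 0.0557] n 6
```

In the tool's units: -197 mm is -3.94, -158 mm is -3.16.

```bash
python3 drive.py '{"offsets":[[-0.8, -0.48, 0.16, 0.03, 0.05, 0.01, 15], [-1.6, -0.96, 0.32, 0.06, 0.1, 0.02, 15], [-2.4, -1.42, 0.48, 0.09, 0.15, 0.03, 15], [-3.16, -1.88, 0.64, 0.11, 0.19, 0.045, 15], [-3.94, -2.36, 0.8, 0.13, 0.23, 0.055, 15]]}' |grep aaa;python3 -c "
from g import *
go([606,-222.3,345],R.from_rotvec([1.404,2.81,0]))"
```

```text
d [-41.3 -20.7   1.6] rv [ 0.0012  0.0034 -0.0002] n 1
```

```bash
python3 drive.py '{"offsets":[[-0.72, -0.4, 0, 0.001, 0.003, 0, 15], [-0.72, -0.4, 0, 0.001, 0.003, 0, 15], [-0.72, -0.4, 0, 0.001, 0.003, 0, 15], [-0.72, -0.4, 0, 0.001, 0.003, 0, 15], [-0.72, -0.4, 0, 0.001, 0.003, 0, 15]]}' |grep aaa;python3 -c "
from g import *
go([606,-222.3,260],R.from_rotvec([1.404,2.81,0]))"
```

```text
d [-7.7 -2.8 87.4] rv [0.0012 0.0027 0.002 ] n 2
```

In the tool's units: 86 mm is 1.72, 60 mm is 1.2.

```bash
python3 drive.py '{"offsets":[[-0.16, -0.06, 0.6, 0.001, 0.002, 0, 15], [-0.16, -0.06, 1.2, 0.001, 0.002, 0, 15], [-0.16, -0.06, 1.72, 0.001, 0.002, 0, 15], [-0.16, -0.06, 1.72, 0.001, 0.002, 0, 15], [-0.16, -0.06, 1.72, 0.001, 0.002, 0, 15]]}' |grep aaa;python3 -c "
from g import *
go([606,-222.3,220],R.from_rotvec([1.404,2.81,0]));print(env.sense()['force'])"
```

```text
d [ 0.8  0.4 42.1] rv [0.0002 0.0007 0.0016] n 1
[-0.44692505  0.03500651 -2.24163455]
```

```bash
for i in 1 2; do python3 drive.py '{"offsets":[[0.01, 0.004, 0.16, 0, 0, 0, 15], [0.01, 0.004, 0.32, 0, 0, 0, 15], [0.01, 0.004, 0.48, 0, 0, 0, 15], [0.01, 0.004, 0.64, 0, 0, 0, 15], [0.01, 0.004, 0.84, 0, 0, 0, 15]]}' |grep -E 'pos|^force'; done
```

```text
tool_pos: [606.0, -223.3, 218.4]
force: [0.8, -0.2, -2.4]
tool_pos: [605.9, -222.9, 176.5]
force: [0.2, 0.9, -2.2]
```

In the tool's units: 31 mm is 0.62, 30 mm is 0.6.

```bash
python3 drive.py '{"offsets":[[0, 0, 0.16, 0, 0, 0, 15], [0, 0, 0.32, 0, 0, 0, 15], [0, 0, 0.48, 0, 0, 0, 15], [0, 0, 0.6, 0, 0, 0, 15], [0, 0, 0.62, 0, 0, 0, 15]]}' |grep -E 'pos|^force'; for i in 1 2 3 4; do python3 drive.py '{"offsets":[[0, 0, 0.014, 0, 0, 0, 15], [0, 0, 0.028, 0, 0, 0, 15], [0, 0, 0.028, 0, 0, 0, 15]]}' |grep -E 'pos|^force'; done
```

```text
tool_pos: [605.6, -222.7, 145.0]
force: [-1.0, 0.7, -3.3]
tool_pos: [605.9, -222.9, 144.8]
force: [-0.5, 0.3, -2.9]
tool_pos: [605.8, -222.8, 143.1]
force: [-0.3, 0.3, -2.9]
tool_pos: [605.8, -222.8, 141.6]
force: [0.2, 0.2, -1.9]
tool_pos: [605.8, -222.8, 140.2]
force: [0.7, -0.5, -2.6]
```

```bash
for i in 1 2 3; do python3 drive.py '{"offsets":[[0, 0, 0.008, 0, 0, 0, 15], [0, 0, 0.016, 0, 0, 0, 15], [0, 0, 0.016, 0, 0, 0, 15], [0, 0, 0.016, 0, 0, 0, 15]]}' |grep -E 'pos|^force'; done
```

```text
tool_pos: [605.9, -222.8, 139.8]
force: [-0.7, -0.5, 0.5]
tool_pos: [606.1, -223.0, 139.7]
force: [-1.8, 0.1, 7.9]
tool_pos: [606.2, -223.1, 139.8]
force: [-3.1, 1.3, 12.6]
```

```bash
python3 drive.py '{"offsets":[[0, 0, -0.02, 0, 0, 0, 15], [0, 0, -0.03, 0, 0, 0, 15], [0, 0, -0.03, 0, 0, 0, 15], [0, 0, -0.03, 0, 0, 0, 15]]}' 20|grep -E 'pos|^force'; python3 drive.py '{"offsets":[[0, 0, 0, 0, 0, 0, 24], [0, 0, 0, 0, 0, 0, 30], [0, 0, 0, 0, 0, 0, 60], [0, 0, 0, 0, 0, 0, 93], [0, 0, 0, 0, 0, 0, 93]]}' 20; python3 drive.py '{"offsets":[[0, 0, 0, 0, 0, 0, 93], [0, 0, 0, 0, 0, 0, 93], [0, 0, 0, 0, 0, 0, 93], [0, 0, 0, 0, 0, 0, 93]]}' | grep width
```

```text
tool_pos: [606.0, -222.9, 139.7]
force: [1.0, 1.0, 4.2]
clock: 28.35
tool_pos: [605.7, -222.8, 139.3]
tcp_rot: [1.403, 2.811, -0.0]
force: [0.1, -1.1, -0.0]
grip_width: 49.4
finger_force: 0.0
grip_width: 81.4
```

```bash
python3 drive.py '{"offsets":[[0, 0, -0.1, 0, 0, 0, 93], [0, 0, -0.6, 0, 0, 0, 93], [0, 0, -1.3, 0, 0, 0, 93], [0, 0, -2, 0, 0, 0, 93], [0, 0, -2, 0, 0, 0, 93]]}' | grep pos; python3 drive.py '{"offsets":[[0, 0, 0, 0, 0, 0, 93], [0, 0, 0, 0, 0, 0, 93], [0, 0, 0, 0, 0, 0, 93]]}'|grep aaa; python3 head.py
```

```text
tool_pos: [607.0, -223.2, 245.5]
[249 183  25  42 919] [260.73449402 205.10010881]
(261.0, 203.5) (41.0, 24.0) 90.0
[ 604.72234371 -220.7984166   175.        ]
[ 606.44602607 -223.0900904   166.        ]
rim [ 603.95066827 -225.98082279   98.        ] TCP [ 605.5182814  -222.64817604  238.27913805]
[ 0.59954509 -0.80034098  0.        ] 128.9183940135897 [ 605.94230582 -231.5516775   162.        ]
```

The key is back upright, with its head where it was before. Time remains, so I'll check whether a mask on the earlier picture recovers the square's angle; if it does, one more look can confirm the valve.

```bash
cat > sq.py <<'E'
from h import *
def sq(n):
    d=np.load(n+'.npz'); im=d['im'];c=proj(d['K'],d['Rc'],d['t'],[653.9,233.9,104.7]); x,y=np.round(c).astype(int)
    hsv=cv2.cvtColor(cv2.resize(im[y-12:y+13,x-12:x+13],None,fx=8,fy=8,interpolation=cv2.INTER_CUBIC),cv2.COLOR_RGB2HSV)
    for th in (150,165,180,195):
        m=((hsv[...,1]>th)&(hsv[...,0]<30)).astype(np.uint8); m=cv2.morphologyEx(m,cv2.MORPH_OPEN,np.ones((9,9)));nn,l,st,cc=cv2.connectedComponentsWithStats(m)
        if nn<2: continue
        i=1+np.argmax(st[1:,4]); r=cv2.minAreaRect(np.argwhere(l==i)[:,::-1].astype(np.float32)); print(th,st[i,4],np.round(r[1]),round(r[2],1),cc[i].round())
    a,b=[proj(d['K'],d['Rc'],d['t'],[p[0],p[1],104.7]) for p in ((637.0,187),(670.8,281.1))]; v=b-a; print('rig y px angle',np.degrees(np.arctan2(v[1],v[0])))
import sys
sq(sys.argv[1])
E
python3 sq.py w1; python3 -c "
from g import *
s=env.sense();print(s['tool_pos'],s['clock'])
go([518.6,310,384],R.from_rotvec([-.629,-3.078,0]))"
```

```text
150 8313 [103. 101.] 68.6 [ 99. 101.]
165 7300 [95. 96.] 90.0 [ 99. 101.]
rig y px angle -3.0168003861056976
[ 605.5182814  -222.64817604  238.27913805] 29.6
d [ 478.1  250.6 -145.5] rv [-0.0006 -0.0011 -0.5228] n 12
```

```bash
python3 drive.py '{"offsets":[[0.4, 0.2, -0.9, 0, 0, -0.05, 93], [1.1, 0.6, -1.6, 0, 0, -0.12, 93], [1.9, 1, -2.2, 0, 0, -0.2, 93], [2.8, 1.4, -2.6, 0, 0, -0.26, 93], [3.6, 1.9, -2.9, 0, 0, -0.3, 93]]}'|grep aaa;  python3 -c "
from g import *
go([518.6,310,384],R.from_rotvec([-.629,-3.078,0]))"
```

```text
d [243.3 243.4  -1.9] rv [ 0.      0.0011 -0.2212] n 7
```

```bash
for i in 1 2; do python3 drive.py '{"offsets":[[0.6, 0.6, 0, 0, 0, -0.06, 93], [1.2, 1.2, 0, 0, 0, -0.1, 93], [1.8, 1.8, 0, 0, 0, -0.11, 93], [2.26, 2.26, 0, 0, 0, -0.11, 93], [2.26, 2.26, 0, 0, 0, -0.11, 93]]}'|grep pos; done; python3 - <<'E'
from h import *
im,K,Rc,t=cam('wrist'); im,K,Rc,t=cam('wrist'); np.savez('w6.npz',im=im,K=K,Rc=Rc,t=t); print(env.sense()['clock'])
E
python3 sq.py w6
```

```text
tool_pos: [548.4, 129.9, 380.6]
tool_pos: [505.7, 283.3, 380.2]
31.2
150 8599 [105. 102.] 90.0 [ 98. 103.]
165 7516 [99. 97.] 90.0 [ 98. 103.]
rig y px angle -3.0435159624339936
```

```bash
python3 - <<'E'
from h import *
for n in('w1','w6'):
    d=np.load(n+'.npz'); C=[d[k] for k in('K','Rc','t')]; c=proj(*C,[653.9,233.9,104.7])
    P=cv2.getRectSubPix(d['im'],(31,31),tuple(map(float,c))); g=cv2.resize(P,None,fx=4,fy=4,interpolation=cv2.INTER_CUBIC).astype(float); g=cv2.GaussianBlur(g,(0,0),3)
    hs=cv2.cvtColor(g.clip(0,255).astype(np.uint8),cv2.COLOR_RGB2HSV)[...,1].astype(float)
    yy,xx=np.mgrid[:124,:124]-61.5
    for nm,I in(('blue',g[...,2]),('sat',hs),('gray',g.mean(2))):
        gx,gy=cv2.Sobel(I,6,1,0),cv2.Sobel(I,6,0,1); out=[]
        for r1 in (36,40,44):
            r=np.hypot(xx,yy); w=(r>14)&(r<r1); z=((gx+1j*gy)**4/(np.hypot(gx,gy)**2+1e-6))[w].sum()/(np.hypot(gx,gy)**2)[w].sum(); out.append((round(np.degrees(np.angle(z))/4,1),round(abs(z),2)))
        print(n,nm,out)
E
```

```text
w1 blue [(np.float64(38.2), np.float64(0.01)), (np.float64(31.9), np.float64(0.13)), (np.float64(32.0), np.float64(0.39))]
w1 sat [(np.float64(18.1), np.float64(0.05)), (np.float64(24.3), np.float64(0.06)), (np.float64(29.9), np.float64(0.12))]
w1 gray [(np.float64(-27.6), np.float64(0.18)), (np.float64(40.0), np.float64(0.19)), (np.float64(33.1), np.float64(0.52))]
w6 blue [(np.float64(13.7), np.float64(0.38)), (np.float64(13.6), np.float64(0.35)), (np.float64(14.4), np.float64(0.32))]
w6 sat [(np.float64(12.5), np.float64(0.34)), (np.float64(12.4), np.float64(0.31)), (np.float64(13.7), np.float64(0.28))]
w6 gray [(np.float64(16.1), np.float64(0.38)), (np.float64(16.1), np.float64(0.37)), (np.float64(16.2), np.float64(0.35))]
```

The square now reads about 18° past the quarter turn, as expected with the plug on its stop and the key backed off slightly. Handing in.

```bash
python3 -c "
from h import *
print(env.job_done())"
```

```text
the job is handed in; nothing more can be done
None
```

I turned the stop valve shut against its stop, judged from the torque and the square's final angle. The key is back upright on the bottom of its stand, and the job was handed in at about 31 s.

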